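# Make up a lens kit and a visit kit from the stock

### The job

Make up the two kits from the stock on the desk: into the small tray lay the contact lens case flat, caps up, in the long recess and stand one eye-drop bottle in the square recess; into the large tray lay the pen torch in the long recess, stand the other eye-drop bottle in the smaller square recess and the pump spray in the larger one. Each thing must sit down in its recess on the tray floor, the bottles upright; either eye-drop bottle may go in either tray. Leave the red carton, the screwdriver and the pen where they are.

Things in the scene. Friction and masses are not known exactly. Their poses are not given: they have to be found in the camera images.
- lens_kit_tray: Small grey tray, fixed, 52 (x) by 137 mm (y), two recesses in line. Floor 3 mm thick, rims 3 mm wide, tops 9 mm above the desk. Origin: centre of underside, z up. Long recess for the lens case: 46 (x) by 82 (y), centre x 0, y -24.5 mm; its long rims have finger notches 44 mm wide at y -24.5, open to the floor. Square recess for an eye-drop bottle: 46 by 46, centre x 0, y +42.5 mm.
- visit_kit_tray: Large grey tray, fixed, 99 (x) by 163 mm (y); floor 3 mm thick, rims 9 mm above the desk. Origin: centre of underside, z up. Torch recess 33 (x) by 157 (y), centre x -30, y 0; its sides are open to the floor for fingers from y -27.5 to +16.5. Larger square recess (spray) 57 by 57, centre x 18, y 50. Smaller one (eye drops) 46 by 46, centre x 18, y -55.5. Bare floor between them stays empty.
- contact_case: Contact lens case, flat base 28 mm (x) by 62 mm (y) and 7 mm high, with two round screw caps (one blue, one white) 26 mm in diameter side by side along y, whose tops are 15 mm up; about 18 g. Origin at the centre of its underside, z up.
- drops_1: An eye-drop bottle, white, round, 25 mm in diameter up to 45 mm, then a blue screw cap 16 mm in diameter; 65 mm tall in all, about 22 g, stands upright. Origin at the centre of its underside, z up. The two eye-drop bottles are interchangeable.
- drops_2: An eye-drop bottle, white, round, 25 mm in diameter up to 45 mm, then a white screw cap 16 mm in diameter; 65 mm tall in all, about 22 g, stands upright. Origin at the centre of its underside, z up. The two eye-drop bottles are interchangeable.
- spray: Blue lens-cleaner pump spray bottle, round, 37 mm in diameter up to 100 mm, then a thinner neck and pump head; 133 mm tall, about 120 g, stands upright. Origin at the centre of its underside, z up. It is tall enough to be in the way of a gripper that reaches low beside it.
- torch: White diagnostic pen torch lying on the desk, 13 mm wide (x), 137 mm long (y), 15 mm high with its clip, about 35 g. Origin at the middle of its length on its underside, z up, so the body is centred 7 mm above it. Either end may point either way in its recess.
- box_red: Red and white carton, 66 x 86 x 75 mm, a bystander behind the work, to be left alone. Origin at the centre of its underside.
- driver: Small screwdriver with a white handle and red end, 12 mm thick, 124 mm long (y), a bystander on the near side of the work, to be left alone. Origin at the middle of its underside.
- pen: Black ball pen, 9 mm wide, 148 mm long (y), a bystander on the near side of the work, to be left alone. Origin at the middle of its underside.
Mind the look-alikes: they are no part of the job. Leave any pink or yellow look-alike of the drops_2 alone.

How it is judged (in metres and radians):
At the end, for the whole second after the job is handed in: All five things at rest in their recesses: within 13 mm of the centre along the tray's x and y, underside under 7 mm above the tray's (on its 3 mm floor), upright within 0.12 rad, case and torch along the recess within 0.4 rad; red carton, screwdriver and pen within 20 mm of their starts (x of contact_case in the frame of lens_kit_tray between -0.013 and 0.013 m and y of contact_case in the frame of lens_kit_tray between -0.0375 and -0.0115 m and z of contact_case in the frame of lens_kit_tray below 0.007 m and angle between each of contact_case, torch, spray's own z axis and vertical below 0.12 rad and linear speed of each of contact_case, torch, spray below 0.02 m/s and angle between the y axis of contact_case and the y axis of lens_kit_tray, either way round below 0.4 rad and x of torch in the frame of visit_kit_tray between -0.043 and -0.017 m and y of torch in the frame of visit_kit_tray between -0.013 and 0.013 m and z of each of torch, spray in the frame of visit_kit_tray below 0.007 m and angle between the y axis of torch and the y axis of visit_kit_tray, either way round below 0.4 rad and x of spray in the frame of visit_kit_tray between 0.005 and 0.031 m and y of spray in the frame of visit_kit_tray between 0.037 and 0.063 m and (((x of drops_1 in the frame of lens_kit_tray between -0.013 and 0.013 m and y of drops_1 in the frame of lens_kit_tray between 0.0295 and 0.0555 m and z of drops_1 in the frame of lens_kit_tray below 0.007 m and angle between drops_1's own z axis and vertical below 0.12 rad and linear speed of drops_1 below 0.02 m/s) and (x of drops_2 in the frame of visit_kit_tray between 0.005 and 0.031 m and y of drops_2 in the frame of visit_kit_tray between -0.0685 and -0.0425 m and z of drops_2 in the frame of visit_kit_tray below 0.007 m and angle between drops_2's own z axis and vertical below 0.12 rad and linear speed of drops_2 below 0.02 m/s)) or ((x of drops_2 in the frame of lens_kit_tray between -0.013 and 0.013 m and y of drops_2 in the frame of lens_kit_tray between 0.0295 and 0.0555 m and z of drops_2 in the frame of lens_kit_tray below 0.007 m and angle between drops_2's own z axis and vertical below 0.12 rad and linear speed of drops_2 below 0.02 m/s) and (x of drops_1 in the frame of visit_kit_tray between 0.005 and 0.031 m and y of drops_1 in the frame of visit_kit_tray between -0.0685 and -0.0425 m and z of drops_1 in the frame of visit_kit_tray below 0.007 m and angle between drops_1's own z axis and vertical below 0.12 rad and linear speed of drops_1 below 0.02 m/s))) and distance of each of box_red, driver, pen from where it was at the start of the episode below 0.02 m); the robot touches nothing.
It fails at once if the red carton, the screwdriver or the pen was moved by more than 20 mm (distance of any of box_red, driver, pen from where it was at the start of the episode above 0.02 m).
It also fails if it takes over 120 s, if anything falls off the work surface, if the arm or the gripper's body presses on something with over 40 N, if the wrist force passes 120 N, or if a joint passes its speed limit or range.

### The arm

A 6-joint arm with a two-finger parallel gripper is mounted at the origin on a cart in front of the work surface, level with it; the furniture and walls round the work are solid. World frame = base frame: x ahead of the robot, y to its left, z up, the work surface at z = 0. Lengths are in m, angles in degrees, forces in N, time in s.
With the tool pointing down it reaches from about 0.3 to 0.75 m from the base axis. Payload 8.5 kg.
Tool frame: the origin (TCP) lies midway between the tips of the shut fingers; the grasp point (between the pads) lies 19 mm behind it; z points along the fingers, y is the line along which they close (so a half turn about z gives the same grasp; the last joint's range is limited). The gripper opens to 85 mm and grips with 20 to 120 N. Pads are 22 mm wide; open, the fingers measure 114 mm over their backs; the gripper's body (76 mm by 85 mm) begins 54 mm behind the grasp point. The pads swing forward as they close: fully open they stand 13 mm farther back than shut.
Start: joints at [-84.299, 21.807, 74.336, -0, 83.858, -12.336], TCP at [0.17, -0.523, 0.231] pointing down, gripper open.
Joint ranges: [-178.18, 178.18], [-50.72, 133.34], [12.68, 142.11], [-81.47, 261.47], [9.98, 163.14], [-165.26, 165.26]. Speed limits (degrees/s): [136.94, 136.94, 180, 180, 180, 180].

### API

Orientations are given as a 3x3 rotation matrix whose columns are the frame's x, y, z axes.
In Python, from rig import env, get_image, close_job gives the robot as it stands.
- The arm moves only by the tool step_arm, never from a script. Its argument "targets" is a list of rows, each a list of 2 entries, a list of its own where there are three numbers: the shift along the tool's x, y, z as a fraction of full scale, then the turn, a rotation vector about the tool's x, y, z as a fraction of full scale. In form: [[[x, y, z], [wx, wy, wz]], ...]. A call has 1 to 10 rows; each row is the pose to reach, as a shift and turn from the pose commanded when the call began, along the tool's axes at that moment; what a row does not reach only later rows make up. Full scale, the value 1, is 0.3 m for a shift and 45 degrees for a turn. A row lasts 1/12 s, in which the tool goes at most 41.7 mm and 7.16 degrees, less where a joint would pass 70% of its speed; a pose out of reach is approached as far as the arm can. A call with a number of a shift or a turn outside -1 to 1 is refused whole. A call with a gripper value outside its range is refused whole. "jaw" is the finger opening in mm, from 0 to 85.4, set as the call begins (left out, the last holds). The fingers move at their own pace and stop on an object; "grip_force" is the grip in N (left out, the last holds). Time passes only in rows, so rows that repeat a pose let the fingers close. It gives the time, the measured TCP pose, the force, the opening and the grip force at its end, in the units of the state.
- env.observe(): the state, without advancing time (a new reading comes with each control period).
- get_image(name): name is "side" or "top"; returns a dict with "img" (480x640x3 uint8, red, green, blue), "z_map" (480x640 float32, m along the optical axis (not along the pixel's ray), 0 where there is no reading), "intrinsics" (3x3 intrinsics, pixels), "D" ([k1, k2, p1, p2, k3] as OpenCV has them; the pictures are not rectified), "rvec" (rotation vector, rad) and "tvec" (3), from world to camera coordinates, as OpenCV has them. Camera axes: x right, y down, z forward; pixel columns grow to the right and rows downward; lengths in m; the calibration is good to about 2 mm. A picture is of the moment at which its call begins.
- close_job(): hands the job in; it is judged then, once.
The state is a dict: "time_s": time; "q": joint angles; "qvel": joint speeds; "joint_efforts": joint torques, N m; "position": TCP position; "tool_rot": TCP orientation; "ft_force": force on the tool from outside, world axes, zero at the start; "wrist_torque": the same for the moment, N m; "grip_width": finger opening in m; "gripper_force": force on a finger pad.
Only numpy, scipy, OpenCV 4.12 (cv2) and the standard library are available. Lean on these libraries where they do the work, as an engineer would, in place of code of your own. Each camera call takes 0.05 s, during which the arm holds its last target. There are 200 camera calls.

## Working session

There is one attempt and no reset: what is moved stays moved. The work goes in short steps, Python scripts to look and compute and a tool call to move; the robot and the scene stay as the last step left them, time stands still between calls to the robot, and variables do not carry over. Pictures are saved under pics/ and viewed, at most 14 in all, crops included, and the job is handed in when it is done.

Besides the shell and the picture viewer there is one more tool, called after "Emit:" by a JSON object that holds its "method" and its "body", one argument or row to a line. step_arm: Moves the arm, as the interface text tells. Its arguments: {"type":"object","properties":{"targets":{"type":"array","items":{"type":"array"}},"jaw":{"type":"number"},"grip_force":{"type":"number"}},"required":["targets"]}

```bash
ls; mkdir -p pics; cat > h.py <<'E'
import numpy as np, cv2
from rig import env, get_image, close_job
def save(n,img): cv2.imwrite('pics/'+n+'.png',img[:,:,::-1])
def cloud(d):
    K=np.array(d['intrinsics']);D=np.array(d['D']);R=cv2.Rodrigues(np.array(d['rvec'],float))[0];t=np.array(d['tvec'],float).ravel()
    z=d['z_map'];h,w=z.shape
    u,v=np.meshgrid(np.arange(w),np.arange(h))
    p=cv2.undistortPoints(np.stack([u,v],-1).reshape(-1,1,2).astype(np.float64),K,D).reshape(h,w,2)
    c=np.dstack([p*z[...,None],z])
    W=(c-t)@R
    W[z==0]=np.nan
    return W
E
python3 - <<'E'
from h import *
import pickle
for n in('top','side'):
    d=get_image(n); save(n+'0',d['img']); pickle.dump(d,open(n+'0.pkl','wb'))
    R=cv2.Rodrigues(np.array(d['rvec'],float))[0];print(n,-R.T@np.array(d['tvec']).ravel(),R[2])
print(env.observe())
E
```

```text
pics
top [ 0.24589118 -0.16461277  1.25360693] [ 0.22599235  0.01602411 -0.97399727]
side [ 0.581624   -0.88770334  0.58679306] [-0.0719941   0.80066572 -0.59476991]
{'time_s': 0.1, 'q': array([-8.43015410e+01,  2.18370392e+01,  7.43782109e+01,  3.24023819e-04,
        8.38593237e+01, -1.23367021e+01]), 'qvel': array([-0.01416103, -0.10005187, -0.16039764, -0.06937501, -0.06197945,
        0.04582023]), 'joint_efforts': array([ 3.63069055e-03, -4.49223018e+01, -2.31655616e+01, -1.76603780e-04,
        3.66213470e-03, -3.54209044e-05]), 'position': array([ 0.17024467, -0.52271476,  0.23078733]), 'tool_rot': array([[ 9.50866906e-01,  3.09599921e-01, -1.23640559e-04],
       [ 3.09599816e-01, -9.50866066e-01,  1.29568457e-03],
       [ 2.83578229e-04, -1.27030268e-03, -9.99999153e-01]]), 'ft_force': array([-0.43277211,  1.12745113,  0.21781427]), 'wrist_torque': array([-0.02805771, -0.01919538, -0.00450142]), 'gripper_force': 0.0, 'grip_width': 0.08529731491193751}
```

View pics/top0.png

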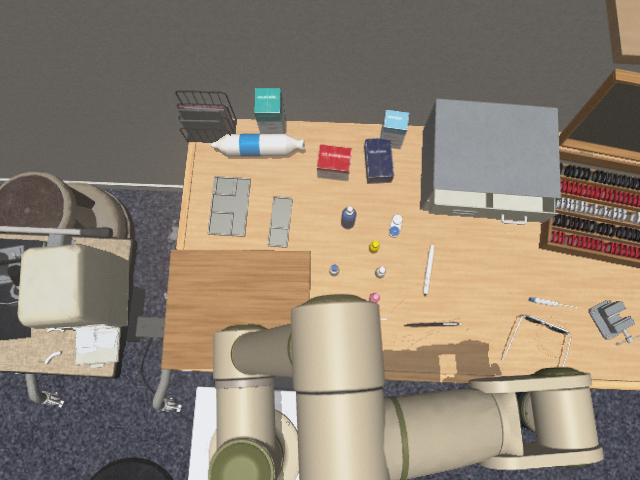

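View pics/side0.png

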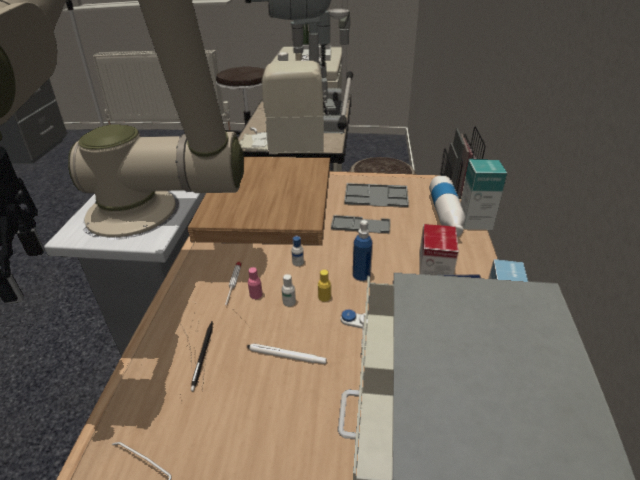

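Top view: blue-capped bottle (334,269), white-capped (381,271). Look-alikes are yellow (375,246) and pink (375,297). Spray is at (349,216), lens case (396,226), torch (429,270), large tray (229,206), small tray (280,221). The only white-bodied bottles with blue or white caps are (334,269) and (381,271). I'll confirm this in one enlarged crop and measure.

```bash
python3 - <<'E'
from h import *
import pickle
d=pickle.load(open('top0.pkl','rb')); W=cloud(d); s=pickle.load(open('side0.pkl','rb')); V=cloud(s)
save('crop0',np.hstack([cv2.resize(d['img'][190:320,300:450],(450,390),interpolation=cv2.INTER_CUBIC),cv2.resize(s['img'][220:350,230:345],(345,390),interpolation=cv2.INTER_CUBIC)]))
for n,(u,v) in dict(d1=(334,269),d2=(381,271),yel=(375,246),pink=(375,297),spray=(349,216),case=(396,226),torch=(429,270),vt=(229,206),lt=(280,221),board=(240,300),desk=(350,180),desk2=(400,330),red=(334,155),cab=(495,150),drawer=(490,205),pen=(433,324)).items(): print(n,np.round(W[v,u],4))
# top view: components of height > 5mm per region
P=W.reshape(-1,3);Q=V.reshape(-1,3)
def st(n,c,r,zlo,zhi):
    for nm,A in(('top',P),('side',Q)):
        m=(np.hypot(A[:,0]-c[0],A[:,1]-c[1])<r)&(A[:,2]>zlo)&(A[:,2]<zhi); B=A[m]
        if len(B)<5: print(n,nm,len(B));continue
        rr=cv2.minAreaRect(B[:,:2].astype(np.float32))
        print(n,nm,len(B),'rect',np.round(rr[0],4),np.round(rr[1],4),round(rr[2],1),'zmax',round(np.percentile(B[:,2],98),4))
for n,(u,v) in dict(d1=(334,269),d2=(381,271),spray=(349,216),yel=(375,246),pink=(375,297)).items(): st(n,W[v,u][:2],.03,.02,.2)
st('case',W[226,396][:2],.05,.005,.03)
st('torch',W[270,429][:2],.085,.005,.03)
st('lt',W[221,280][:2],.085,.0015,.02)
st('vt',W[206,229][:2],.1,.0015,.02)
E
```

```text
d1 [ 0.4464 -0.1727  0.0679]
d2 [ 0.447  -0.2896  0.0652]
yel [ 0.5098 -0.2732  0.0657]
pink [ 0.3816 -0.2759  0.0667]
spray [ 0.5753 -0.2042  0.1002]
case [ 0.5811 -0.334   0.002 ]
torch [ 0.4646 -0.4204  0.0087]
vt [ 0.6181  0.1183 -0.0007]
lt [ 5.82e-01 -2.29e-02 -2.00e-04]
board [0.3613 0.0582 0.0468]
desk [ 0.7061 -0.2069  0.0008]
desk2 [ 0.3077 -0.3476  0.0015]
red [ 0.7458 -0.1604  0.0756]
cab [ 0.7326 -0.5451  0.1773]
drawer [ 0.6095 -0.5443  0.1301]
pen [ 0.3261 -0.4304  0.0078]
d1 top 81 rect [ 0.4503 -0.173 ] [0.024  0.0204] 2.2 zmax 0.0679
d1 side 216 rect [ 0.4563 -0.1793] [0.0216 0.0214] 72.5 zmax 0.0651
d2 top 87 rect [ 0.4483 -0.2905] [0.0238 0.019 ] 50.6 zmax 0.0673
d2 side 261 rect [ 0.4554 -0.2987] [0.02   0.0232] 87.9 zmax 0.065
spray top 265 rect [ 0.584  -0.2042] [0.0361 0.0364] 78.8 zmax 0.1338
spray side 714 rect [ 0.5867 -0.2128] [0.0267 0.0333] 79.3 zmax 0.1314
yel top 86 rect [ 0.5138 -0.2729] [0.0242 0.0195] 66.1 zmax 0.0688
yel side 260 rect [ 0.5204 -0.2804] [0.0227 0.0204] 5.7 zmax 0.0653
pink top 82 rect [ 0.3836 -0.2776] [0.0228 0.0227] 1.4 zmax 0.0676
pink side 256 rect [ 0.3894 -0.2835] [0.0226 0.0208] 43.6 zmax 0.0653
case top 210 rect [ 0.5678 -0.3372] [0.0642 0.0682] 50.6 zmax 0.0193
case side 303 rect [ 0.579  -0.3337] [0.0297 0.049 ] 85.7 zmax 0.0173
torch top 271 rect [ 0.4577 -0.4195] [0.137  0.1548] 42.5 zmax 0.018
torch side 592 rect [ 0.4685 -0.4217] [0.0146 0.1378] 81.6 zmax 0.0157
lt top 1064 rect [ 0.5845 -0.0251] [0.1625 0.1639] 8.6 zmax 0.0117
lt side 605 rect [ 0.5885 -0.0051] [0.1263 0.145 ] 73.1 zmax 0.0092
vt top 1913 rect [0.6184 0.1189] [0.1975 0.1925] 22.0 zmax 0.0116
vt side 1113 rect [0.6221 0.1232] [0.1658 0.1739] 0.1 zmax 0.0097
```

View pics/crop0.png

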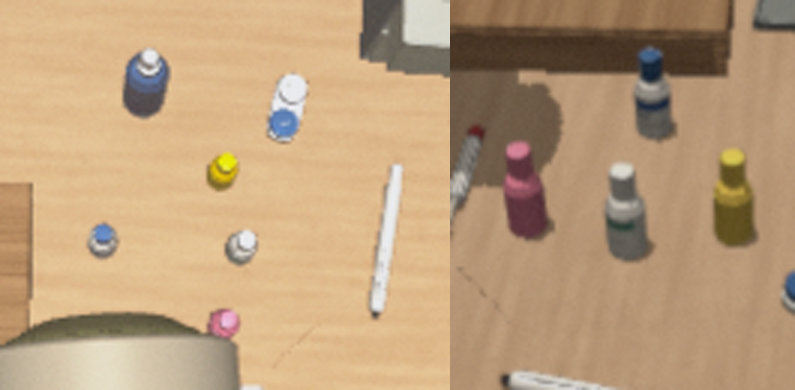

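Confirmed: (334,269) has a white body and blue cap, and (381,271) a white body and white cap. Those are the two drops; pink and yellow are decoys. Next, precise fits.

```bash
cat >> h.py <<'E'
def onplane(d,uv,z):
    K=np.array(d['intrinsics']);D=np.array(d['D']);R=cv2.Rodrigues(np.array(d['rvec'],float))[0];t=np.array(d['tvec'],float).ravel()
    p=cv2.undistortPoints(np.array(uv,np.float64).reshape(-1,1,2),K,D).reshape(-1,2)
    r=np.c_[p,np.ones(len(p))]@R; c=-R.T@t
    return c+r*((z-c[2])/r[:,2])[:,None]
def proj(d,X): return cv2.projectPoints(np.array(X,float).reshape(-1,1,3),np.array(d['rvec'],float),np.array(d['tvec'],float),np.array(d['intrinsics']),np.array(d['D']))[0].reshape(-1,2)
from scipy.optimize import least_squares
def circ(P,c0,r,zlo,zhi,rad=.03):
    m=(np.hypot(P[:,0]-c0[0],P[:,1]-c0[1])<rad)&(P[:,2]>zlo)&(P[:,2]<zhi);B=P[m]
    s=least_squares(lambda c:np.hypot(B[:,0]-c[0],B[:,1]-c[1])-r,c0,loss='soft_l1',f_scale=.001)
    return s.x,len(B)
E
python3 - <<'E'
from h import *
import pickle
d=pickle.load(open('top0.pkl','rb')); W=cloud(d); s=pickle.load(open('side0.pkl','rb')); V=cloud(s)
P=W.reshape(-1,3);Q=V.reshape(-1,3)
for n,c,r,a,b in(('d1',(.455,-.173),.0125,.01,.04),('d2',(.453,-.292),.0125,.01,.04),('yel',(.518,-.274),.0125,.01,.04),('pink',(.387,-.278),.0125,.01,.04),('spray',(.59,-.205),.0185,.02,.095)):
    print(n,*[(np.round(x[0],4),x[1]) for x in(circ(P,c,r,a,b),circ(Q,c,r,a,b))])
def rect(nm,d,mask,z,roi):
    m=np.zeros(mask.shape,np.uint8);x0,y0,x1,y1=roi;m[y0:y1,x0:x1]=mask[y0:y1,x0:x1]
    n,l,st,_=cv2.connectedComponentsWithStats(cv2.morphologyEx(m,cv2.MORPH_CLOSE,np.ones((5,5)))); k=1+np.argmax(st[1:,4])
    v,u=np.nonzero(l==k); c=cv2.findContours((l==k).astype(np.uint8),0,1)[0][0].reshape(-1,2)
    X=onplane(d,c,z)[:,:2]; rr=cv2.minAreaRect(X.astype(np.float32)); print(nm,np.round(rr[0],4),np.round(rr[1],4),round(rr[2],1),'pxs',st[k][:4])
for nm,im,ro in(('top',d,((205,170,255,242),(265,190,298,253))),('side',s,((340,180,412,212),(328,212,393,236)))):
    hsv=cv2.cvtColor(im['img'],cv2.COLOR_RGB2HSV); g=((hsv[...,1]<60)&(hsv[...,2]>60)).astype(np.uint8)
    for r,n in zip(ro,('visit','lens')):
        for z in(.0,.009): rect(nm+n+str(z),im,g,z,r)
hs=cv2.cvtColor(d['img'],cv2.COLOR_RGB2HSV);w=((hs[...,1]<50)&(hs[...,2]>120)).astype(np.uint8)
rect('torchtop',d,w,.007,(418,238,440,303))
hs=cv2.cvtColor(s['img'],cv2.COLOR_RGB2HSV);w=((hs[...,1]<50)&(hs[...,2]>120)).astype(np.uint8)
rect('torchside',s,w,.007,(240,335,335,370))
hs=cv2.cvtColor(d['img'],cv2.COLOR_RGB2HSV);w=((hs[...,1]<60)&(hs[...,2]>120)|(hs[...,0]>95)&(hs[...,0]<130)&(hs[...,1]>80)).astype(np.uint8)
rect('casetop',d,w,.012,(385,210,407,242))
# cap centroids
for n,(u,v) in dict(blue=(395,231),white=(398,219)).items():
    print(n,onplane(d,[(u,v)],.015))
m=(abs(Q[:,0]-.572)<.05)&(abs(Q[:,1]+.336)<.05)
for a in(.010,.013):
  B=Q[m&(Q[:,2]>a)&(Q[:,2]<.03)];print('case side',len(B),B.mean(0),B.min(0),B.max(0))
m=(abs(P[:,0]-.572)<.05)&(abs(P[:,1]+.336)<.05)
B=P[m&(P[:,2]>.012)&(P[:,2]<.03)];rr=cv2.minAreaRect(B[:,:2].astype(np.float32));print('case top',len(B),B.mean(0),rr)
E
```

```text
d1 (array([ 0.4517, -0.1732]), 31) (array([ 0.4551, -0.1747]), 142)
d2 (array([ 0.4516, -0.2927]), 35) (array([ 0.4546, -0.2943]), 176)
yel (array([ 0.5167, -0.2743]), 34) (array([ 0.5203, -0.2759]), 166)
pink (array([ 0.3843, -0.2791]), 28) (array([ 0.3876, -0.2792]), 170)
spray (array([ 0.5857, -0.2042]), 166) (array([ 0.5891, -0.2058]), 608)
topvisit0.0 [0.6198 0.1185] [0.1006 0.1637] 89.2 pxs [208 176  42  60]
topvisit0.009 [0.6171 0.1165] [0.0999 0.1626] 89.2 pxs [208 176  42  60]
toplens0.0 [ 0.582  -0.0226] [0.0525 0.1372] 87.3 pxs [268 196  25  51]
toplens0.009 [ 0.5795 -0.0236] [0.0521 0.1362] 87.3 pxs [268 196  25  51]
sidevisit0.0 [0.6209 0.1236] [0.1108 0.1647] 89.8 pxs [345 183  64  24]
sidevisit0.009 [0.6203 0.1081] [0.1091 0.1622] 89.8 pxs [345 183  64  24]
sidelens0.0 [ 0.5821 -0.027 ] [0.0776 0.1372] 86.5 pxs [331 215  59  21]
sidelens0.009 [ 0.5821 -0.0402] [0.0764 0.1351] 86.5 pxs [331 215  59  21]
torchtop [ 0.4683 -0.419 ] [0.0132 0.1301] 81.8 pxs [423 245  11  49]
torchside [ 0.4709 -0.4202] [0.0142 0.1321] 81.8 pxs [250 344  76  19]
casetop [ 0.581  -0.3309] [0.0288 0.0629] 77.3 pxs [389 214  14  23]
blue [[ 0.56383849 -0.32973898  0.015     ]]
white [[ 0.59703474 -0.33730707  0.015     ]]
case side 211 [ 0.56975963 -0.32882966  0.01550143] [ 0.52270718 -0.34975898  0.01003426] [ 0.60231183 -0.28621141  0.0297186 ]
case side 181 [ 0.56947903 -0.32773568  0.0161784 ] [ 0.52270718 -0.34975898  0.01305882] [ 0.60218293 -0.28621141  0.0297186 ]
case top 126 [ 0.57962124 -0.33148497  0.01538839] ((0.5801839828491211, -0.3318542242050171), (0.025325976312160492, 0.057114582508802414), 76.31520080566406)
```

```bash
python3 - <<'E'
from h import *
import pickle
d=pickle.load(open('top0.pkl','rb'));s=pickle.load(open('side0.pkl','rb'))
def cl(i): return cv2.convertScaleAbs(i,alpha=1.5,beta=-40)
a=cv2.resize(cl(d['img'][168:258,200:304]),None,fx=5,fy=5,interpolation=cv2.INTER_CUBIC)
b=cv2.resize(cl(s['img'][180:238,325:415]),None,fx=3,fy=3,interpolation=cv2.INTER_CUBIC)
c=np.zeros((450,800,3),np.uint8);c[:,:520]=a;c[:174,525:795]=b;save('tray',c)
for nm,im,ro in(('top',d,((205,170,255,242),(265,190,298,253))),):
    hsv=cv2.cvtColor(im['img'],cv2.COLOR_RGB2HSV); g=((hsv[...,1]<60)&(hsv[...,2]>60)).astype(np.uint8)
    for x0,y0,x1,y1 in ro:
        m=np.zeros_like(g);m[y0:y1,x0:x1]=g[y0:y1,x0:x1]; c=cv2.findContours(cv2.morphologyEx(m,cv2.MORPH_CLOSE,np.ones((5,5))),0,1)[0]; c=max(c,key=cv2.contourArea).reshape(-1,2)
        rr=cv2.minAreaRect(onplane(im,c,.005)[:,:2].astype(np.float32)); print(cv2.boxPoints(rr).round(4).tolist(),rr)
E
```

```text
[[0.5360000133514404, 0.06840000301599503], [0.6991000175476074, 0.06610000133514404], [0.7005000114440918, 0.1664000004529953], [0.5374000072479248, 0.16859999299049377]] ((0.6182646155357361, 0.11738701164722443), (0.10023175925016403, 0.1630743443965912), 89.20285034179688)
[[0.5110999941825867, -0.04600000008940697], [0.647599995136261, -0.052400000393390656], [0.6500999927520752, -0.00019999999494757503], [0.5135999917984009, 0.006200000178068876]] ((0.5806171298027039, -0.023136232048273087), (0.052272260189056396, 0.13665536046028137), 87.31912231445312)
```

View pics/tray.png

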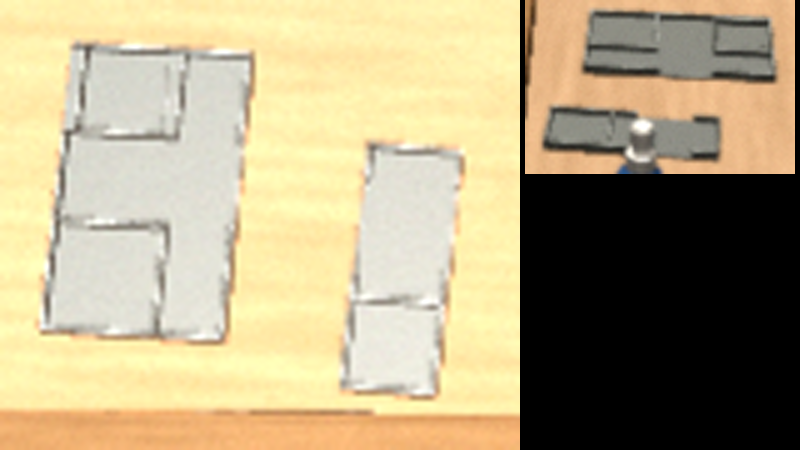

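Tray crop: the square recesses sit on the +y side of the large tray, with the larger one at −x (image bottom). The small tray's square is also at −x. So both trays have tray-y ≈ world −x and tray-x ≈ world +y.

Quick check of cabinet and board clearance.

```bash
python3 - <<'E'
from h import *
import pickle
for n in('top','side'):
    P=cloud(pickle.load(open(n+'0.pkl','rb'))).reshape(-1,3);P=P[~np.isnan(P[:,0])]
    m=(P[:,2]>.04)&(P[:,2]<.4)&(P[:,1]<-.35)&(P[:,1]>-.7)&(P[:,0]>.5)&(P[:,0]<1)
    B=P[m];print(n,'cab ymax',np.percentile(B[:,1],99.5),'xmin',np.percentile(B[:,0],.5), 'xmin near y>-.45',np.percentile(B[B[:,1]>-.45][:,0],1) if (B[:,1]>-.45).any() else None, [ (y,round(float(np.min(B[abs(B[:,1]-y)<.01][:,0])),3)) for y in(-.39,-.42,-.46,-.5,-.6) if (abs(B[:,1]-y)<.01).any()])
    m=(P[:,2]>.03)&(P[:,2]<.06)&(P[:,0]<.55)&(P[:,0]>.3)&(P[:,1]>-.15)&(P[:,1]<.3);B=P[m];print('board',B.min(0),B.max(0))
E
```

```text
top cab ymax -0.3535792968417772 xmin 0.5829959403879226 xmin near y>-.45 0.5915770906983808 [(-0.39, 0.628), (-0.42, 0.59), (-0.46, 0.588), (-0.5, 0.587), (-0.6, 0.564)]
board [ 0.30006999 -0.11339958  0.03026008] [0.49568584 0.24953718 0.05123189]
side cab ymax -0.35438843573246587 xmin 0.5807303009095339 xmin near y>-.45 0.6020907653369524 [(-0.39, 0.637), (-0.42, 0.596), (-0.46, 0.593), (-0.5, 0.59), (-0.6, 0.568)]
board [ 0.30001021 -0.12153939  0.0300243 ] [0.50099726 0.24975939 0.0459057 ]
```

Emit:
{"method": "step_arm", "body": {
  "targets": [
    [[0,0,0],[0,0,0.15]],
    [[0,0,0],[0,0,0.3]],
    [[0,0,0],[0,0,0.4]],
    [[0,0,0],[0,0,0.4]]
  ],
  "jaw": 45,
  "grip_force": 30
}}

```text
time_s: 0.43
position: [0.1703, -0.5228, 0.231]
tool_rot: [[1.0, -0.002, -0.0], [-0.002, -1.0, 0.001], [-0.0, -0.001, -1.0]]
ft_force: [-0.4, -0.3, -0.2]
grip_width: 0.0453
gripper_force: 0.0
```

Emit:
{"method": "step_arm", "body": {
  "targets": [
    [[0.997,-0.344,0.437],[0,0,0.18]],
    [[0.997,-0.344,0.437],[0,0,0.18]],
    [[0.997,-0.344,0.437],[0,0,0.18]],
    [[0.997,-0.344,0.437],[0,0,0.18]],
    [[0.997,-0.344,0.437],[0,0,0.18]],
    [[0.997,-0.344,0.437],[0,0,0.18]],
    [[0.997,-0.344,0.437],[0,0,0.18]],
    [[0.997,-0.344,0.437],[0,0,0.18]],
    [[0.997,-0.344,0.437],[0,0,0.18]],
    [[0.997,-0.344,0.437],[0,0,0.18]]
  ]
}}

```text
time_s: 1.27
position: [0.4712, -0.4175, 0.0981]
tool_rot: [[0.991, -0.134, -0.002], [-0.134, -0.991, 0.003], [-0.002, -0.002, -1.0]]
ft_force: [-0.5, -0.0, 1.2]
grip_width: 0.0449
gripper_force: 0.0
```

Emit:
{"method": "step_arm", "body": {
  "targets": [
    [[0,0,0.1],[0,0,0]],
    [[0,0,0.2],[0,0,0]],
    [[0,0,0.26],[0,0,0]],
    [[0,0,0.3],[0,0,0]],
    [[0,0,0.32],[0,0,0]],
    [[0,0,0.32],[0,0,0]]
  ]
}}

```text
time_s: 1.77
position: [0.4686, -0.42, 0.0039]
tool_rot: [[0.99, -0.14, -0.001], [-0.14, -0.99, 0.001], [-0.001, -0.0, -1.0]]
ft_force: [-0.1, -0.3, 0.3]
grip_width: 0.045
gripper_force: 0.0
```

Good. Close the fingers.

Emit:
{"method": "step_arm", "body": {
  "targets": [
    [[0,0,0],[0,0,0]],
    [[0,0,0],[0,0,0]],
    [[0,0,0],[0,0,0]],
    [[0,0,0],[0,0,0]],
    [[0,0,0],[0,0,0]],
    [[0,0,0],[0,0,0]]
  ],
  "jaw": 5
}}

```text
time_s: 2.27
position: [0.4697, -0.4202, 0.0057]
tool_rot: [[0.99, -0.14, 0.001], [-0.14, -0.99, -0.002], [0.002, 0.002, -1.0]]
ft_force: [-1.9, 0.3, 6.7]
grip_width: 0.0117
gripper_force: 30.9
```

Emit:
{"method": "step_arm", "body": {
  "targets": [
    [[0,0,-0.05],[0,0,0]],
    [[0,0,-0.15],[0,0,0]],
    [[0,0,-0.3],[0,0,0]],
    [[0,0,-0.45],[0,0,-0.1]],
    [[0,0,-0.6],[0,0,-0.18]],
    [[0,0,-0.6],[0,0,-0.18]]
  ]
}}

```text
time_s: 2.77
position: [0.4707, -0.421, 0.192]
tool_rot: [[1.0, 0.004, 0.007], [0.004, -1.0, -0.009], [0.007, 0.009, -1.0]]
ft_force: [0.2, -0.5, 0.7]
grip_width: 0.0118
gripper_force: 30.1
```

Emit:
{"method": "step_arm", "body": {
  "targets": [
    [[0.25,-0.845,0],[0,0,0]],
    [[0.25,-0.845,0],[0,0,0]],
    [[0.25,-0.845,0],[0,0,0]],
    [[0.25,-0.845,0],[0,0,0]],
    [[0.25,-0.845,0],[0,0,0]],
    [[0.25,-0.845,0],[0,0,0]],
    [[0.25,-0.845,0],[0,0,0]]
  ]
}}

```text
time_s: 3.35
position: [0.5447, -0.161, 0.1844]
tool_rot: [[1.0, 0.004, 0.0], [0.004, -1.0, 0.001], [0.0, -0.001, -1.0]]
ft_force: [0.0, -0.5, -0.1]
grip_width: 0.0118
gripper_force: 30.1
```

Emit:
{"method": "step_arm", "body": {
  "targets": [
    [[0.25,-0.845,0],[0,0,0.018]],
    [[0.25,-0.845,0],[0,0,0.018]],
    [[0.25,-0.845,0],[0,0,0.018]],
    [[0.25,-0.845,0],[0,0,0.018]],
    [[0.25,-0.845,0],[0,0,0.018]],
    [[0.25,-0.845,0],[0,0,0.018]],
    [[0.25,-0.845,0],[0,0,0.018]],
    [[0.25,-0.845,0.2],[0,0,0.018]],
    [[0.25,-0.845,0.3],[0,0,0.018]],
    [[0.25,-0.845,0.3],[0,0,0.018]]
  ]
}}

```text
time_s: 4.18
position: [0.6156, 0.0878, 0.0878]
tool_rot: [[1.0, -0.013, -0.011], [-0.013, -1.0, 0.0], [-0.011, -0.0, -1.0]]
ft_force: [-1.8, -0.4, -1.7]
grip_width: 0.0116
gripper_force: 30.1
```

Emit:
{"method": "step_arm", "body": {
  "targets": [
    [[0,0,0.1],[0,0,0]],
    [[0,0,0.15],[0,0,0]],
    [[0,0,0.15],[0,0,0]],
    [[0,0,0.15],[0,0,0]]
  ]
}}

```text
time_s: 4.52
position: [0.6194, 0.0871, 0.0503]
tool_rot: [[1.0, -0.014, 0.0], [-0.014, -1.0, -0.0], [0.0, 0.0, -1.0]]
ft_force: [-0.7, -0.2, -0.3]
grip_width: 0.0117
gripper_force: 30.1
```

```bash
python3 - <<'E'
from h import *
d=get_image('top');s=get_image('side')
a=cv2.resize(d['img'][150:260,190:310],None,fx=3.3,fy=3.3,interpolation=cv2.INTER_CUBIC)
b=cv2.resize(s['img'][150:250,310:430],(396,363),interpolation=cv2.INTER_CUBIC)
save('t1',np.hstack([a,b]));print(env.observe()['position'])
E
```

```text
[0.62005933 0.0872461  0.05139349]
```

View pics/t1.png

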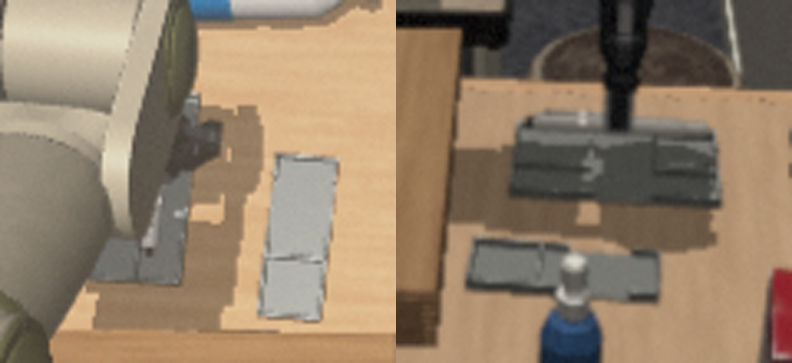

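The torch is level and centred over its recess (side view: torch 525–708, tray 513–720). Lower and release it.

Emit:
{"method": "step_arm", "body": {
  "targets": [
    [[0,0,0.05],[0,0,0]],
    [[0,0,0.1],[0,0,0]],
    [[0,0,0.13],[0,0,0]],
    [[0,0,0.143],[0,0,0]],
    [[0,0,0.143],[0,0,0]],
    [[0,0,0.143],[0,0,0]]
  ]
}}

```text
time_s: 5.12
position: [0.6193, 0.0875, 0.0087]
tool_rot: [[1.0, -0.013, 0.001], [-0.013, -1.0, -0.0], [0.001, 0.0, -1.0]]
ft_force: [-4.8, 0.0, 9.5]
grip_width: 0.0117
gripper_force: 31.2
```

Emit:
{"method": "step_arm", "body": {
  "targets": [
    [[0,0,0],[0,0,0]],
    [[0,0,0],[0,0,0]],
    [[0,0,0],[0,0,0]],
    [[0,0,0],[0,0,0]]
  ],
  "jaw": 35
}}

```text
time_s: 5.45
position: [0.6192, 0.0875, 0.0066]
tool_rot: [[1.0, -0.013, 0.001], [-0.013, -1.0, -0.0], [0.001, 0.0, -1.0]]
ft_force: [-0.5, 0.3, -0.0]
grip_width: 0.0352
gripper_force: 0.0
```

Emit:
{"method": "step_arm", "body": {
  "targets": [
    [[0,0,-0.06],[0,0,0]],
    [[0,0,-0.19],[0,0,0]],
    [[0,0,-0.33],[0,0,0]],
    [[0,0,-0.47],[0,0,0]],
    [[0,0,-0.6],[0,0,0]],
    [[-0.1,0.1,-0.6],[0,0,0]]
  ]
}}

```text
time_s: 5.95
position: [0.5963, 0.0605, 0.196]
tool_rot: [[1.0, -0.01, 0.021], [-0.01, -1.0, -0.001], [0.021, 0.001, -1.0]]
ft_force: [1.5, -1.0, 0.1]
grip_width: 0.0349
gripper_force: 0.0
```

Emit:
{"method": "step_arm", "body": {
  "targets": [
    [[-0.221,0.588,0],[0,0,-0.017]],
    [[-0.221,0.588,0],[0,0,-0.017]],
    [[-0.221,0.588,0],[0,0,-0.017]],
    [[-0.221,0.588,0],[0,0,-0.017]],
    [[-0.221,0.588,0],[0,0,-0.017]],
    [[-0.221,0.588,0],[0,0,-0.017]],
    [[-0.221,0.588,0],[0,0,-0.017]]
  ],
  "jaw": 50
}}

```text
time_s: 6.53
position: [0.5202, -0.118, 0.1865]
tool_rot: [[1.0, -0.003, 0.0], [-0.003, -1.0, 0.0], [0.0, -0.0, -1.0]]
ft_force: [0.6, 0.2, 0.5]
grip_width: 0.0501
gripper_force: 0.0
```

Emit:
{"method": "step_arm", "body": {
  "targets": [
    [[-0.227,0.583,0],[0,0,0]],
    [[-0.227,0.583,0],[0,0,0]],
    [[-0.227,0.583,0],[0,0,0]],
    [[-0.227,0.583,0],[0,0,0]],
    [[-0.227,0.583,0.1],[0,0,0]],
    [[-0.227,0.583,0.2],[0,0,0]],
    [[-0.227,0.583,0.3],[0,0,0]],
    [[-0.227,0.583,0.3],[0,0,0]],
    [[-0.227,0.583,0.3],[0,0,0]]
  ]
}}

```text
time_s: 7.28
position: [0.4527, -0.2909, 0.096]
tool_rot: [[1.0, 0.001, -0.002], [0.001, -1.0, 0.002], [-0.002, -0.002, -1.0]]
ft_force: [-0.5, -0.4, 1.3]
grip_width: 0.0498
gripper_force: 0.0
```

Emit:
{"method": "step_arm", "body": {
  "targets": [
    [[0,0.006,0.1],[0,0,0]],
    [[0,0.006,0.2],[0,0,0]],
    [[0,0.006,0.26],[0,0,0]],
    [[0,0.006,0.283],[0,0,0]],
    [[0,0.006,0.283],[0,0,0]],
    [[0,0.006,0.283],[0,0,0]]
  ]
}}

```text
time_s: 7.78
position: [0.4535, -0.2941, 0.0132]
tool_rot: [[1.0, 0.001, 0.002], [0.001, -1.0, -0.002], [0.002, 0.002, -1.0]]
ft_force: [-0.0, 0.1, 0.1]
grip_width: 0.0498
gripper_force: 0.0
```

Emit:
{"method": "step_arm", "body": {
  "targets": [
    [[0,0,0],[0,0,0]],
    [[0,0,0],[0,0,0]],
    [[0,0,0],[0,0,0]],
    [[0,0,0],[0,0,0]],
    [[0,0,0],[0,0,0]]
  ],
  "jaw": 15
}}

```text
time_s: 8.2
position: [0.453, -0.2942, 0.013]
tool_rot: [[1.0, -0.0, 0.002], [-0.0, -1.0, -0.002], [0.002, 0.002, -1.0]]
ft_force: [-0.1, 1.7, 7.5]
grip_width: 0.0235
gripper_force: 29.3
```

Emit:
{"method": "step_arm", "body": {
  "targets": [
    [[0,0,-0.06],[0,0,0]],
    [[0,0,-0.19],[0,0,0]],
    [[0,0,-0.33],[0,0,0]],
    [[0,0,-0.47],[0,0,0]],
    [[0,0,-0.6],[0,0,0]],
    [[0,0,-0.6],[0,0,0]],
    [[0,0,-0.6],[0,0,0]]
  ]
}}

```text
time_s: 8.78
position: [0.4528, -0.2941, 0.194]
tool_rot: [[1.0, -0.0, 0.004], [-0.0, -1.0, -0.004], [0.004, 0.004, -1.0]]
ft_force: [0.7, -0.1, -1.5]
grip_width: 0.0241
gripper_force: 29.6
```

Emit:
{"method": "step_arm", "body": {
  "targets": [
    [[0.372,-0.713,0],[0,0,0]],
    [[0.372,-0.713,0],[0,0,0]],
    [[0.372,-0.713,0],[0,0,0]],
    [[0.372,-0.713,0],[0,0,0]],
    [[0.372,-0.713,0],[0,0,0]],
    [[0.372,-0.713,0],[0,0,0]]
  ]
}}

```text
time_s: 9.28
position: [0.5642, -0.0768, 0.19]
tool_rot: [[1.0, 0.001, -0.002], [0.001, -1.0, 0.001], [-0.002, -0.001, -1.0]]
ft_force: [0.7, -0.4, 0.4]
grip_width: 0.024
gripper_force: 29.7
```

Emit:
{"method": "step_arm", "body": {
  "targets": [
    [[0.372,-0.713,0],[0,0,0]],
    [[0.372,-0.713,0],[0,0,0]],
    [[0.372,-0.713,0],[0,0,0]],
    [[0.372,-0.713,0],[0,0,0]],
    [[0.372,-0.713,0],[0,0,0]],
    [[0.372,-0.713,0],[0,0,0]],
    [[0.372,-0.713,0.1],[0,0,0]],
    [[0.372,-0.713,0.2],[0,0,0]],
    [[0.372,-0.713,0.35],[0,0,0]],
    [[0.372,-0.713,0.35],[0,0,0]]
  ]
}}

```text
time_s: 10.12
position: [0.6713, 0.1341, 0.0772]
tool_rot: [[1.0, 0.0, -0.016], [0.0, -1.0, -0.0], [-0.016, 0.0, -1.0]]
ft_force: [-1.0, 0.6, -1.9]
grip_width: 0.0239
gripper_force: 29.6
```

Emit:
{"method": "step_arm", "body": {
  "targets": [
    [[0,0,0.05],[0,0,0]],
    [[0,0,0.1],[0,0,0]],
    [[0,0,0.1],[0,0,0]],
    [[0,0,0.1],[0,0,0]]
  ]
}}

```text
time_s: 10.45
position: [0.6755, 0.1339, 0.0567]
tool_rot: [[1.0, -0.0, -0.001], [-0.0, -1.0, 0.0], [-0.001, -0.0, -1.0]]
ft_force: [-0.3, -0.4, 0.3]
grip_width: 0.0241
gripper_force: 29.7
```

Emit:
{"method": "step_arm", "body": {
  "targets": [
    [[0,0,0.05],[0,0,0]],
    [[0,0,0.1],[0,0,0]],
    [[0,0,0.125],[0,0,0]],
    [[0,0,0.135],[0,0,0]],
    [[0,0,0.135],[0,0,0]],
    [[0,0,0.135],[0,0,0]]
  ]
}}

```text
time_s: 10.95
position: [0.6762, 0.1341, 0.0171]
tool_rot: [[1.0, -0.0, 0.002], [-0.0, -1.0, 0.0], [0.002, -0.0, -1.0]]
ft_force: [1.1, 0.1, 0.3]
grip_width: 0.0237
gripper_force: 29.8
```

Emit:
{"method": "step_arm", "body": {
  "targets": [
    [[0,0,0],[0,0,0]],
    [[0,0,0],[0,0,0]],
    [[0,0,0],[0,0,0]],
    [[0,0,0],[0,0,0]]
  ],
  "jaw": 45
}}

```text
time_s: 11.28
position: [0.6757, 0.1341, 0.0162]
tool_rot: [[1.0, -0.0, 0.0], [-0.0, -1.0, 0.0], [0.0, -0.0, -1.0]]
ft_force: [0.1, 0.6, -0.4]
grip_width: 0.0453
gripper_force: 0.0
```

Emit:
{"method": "step_arm", "body": {
  "targets": [
    [[0,0,-0.06],[0,0,0]],
    [[0,0,-0.19],[0,0,0]],
    [[0,0,-0.33],[0,0,0]],
    [[0,0,-0.47],[0,0,0]],
    [[0,0,-0.6],[0,0,0]],
    [[-0.2,0.2,-0.6],[0,0,0]]
  ]
}}

```text
time_s: 11.78
position: [0.6537, 0.1074, 0.2072]
tool_rot: [[1.0, 0.004, 0.025], [0.004, -1.0, 0.001], [0.025, -0.001, -1.0]]
ft_force: [3.7, -0.7, 2.3]
grip_width: 0.045
gripper_force: 0.0
```

Emit:
{"method": "step_arm", "body": {
  "targets": [
    [[-0.642,0.927,0],[0,0,0]],
    [[-0.642,0.927,0],[0,0,0]],
    [[-0.642,0.927,0],[0,0,0]],
    [[-0.642,0.927,0],[0,0,0]],
    [[-0.642,0.927,0],[0,0,0]],
    [[-0.642,0.927,0],[0,0,0]],
    [[-0.642,0.927,0],[0,0,0]],
    [[-0.642,0.927,0],[0,0,0]],
    [[-0.642,0.927,0],[0,0,0]],
    [[-0.642,0.927,0.1],[0,0,0]]
  ],
  "jaw": 50
}}

```text
time_s: 12.62
position: [0.4545, -0.177, 0.17]
tool_rot: [[1.0, -0.004, 0.008], [-0.004, -1.0, -0.006], [0.009, 0.006, -1.0]]
ft_force: [1.8, -0.1, -0.6]
grip_width: 0.0503
gripper_force: 0.0
```

Emit:
{"method": "step_arm", "body": {
  "targets": [
    [[0,0,0],[0,0,0]],
    [[0,0,0],[0,0,0]]
  ]
}}

```text
time_s: 12.78
position: [0.4531, -0.173, 0.1656]
tool_rot: [[1.0, -0.0, -0.002], [-0.0, -1.0, 0.002], [-0.002, -0.002, -1.0]]
ft_force: [0.1, 0.6, 0.4]
grip_width: 0.0504
gripper_force: 0.0
```

Emit:
{"method": "step_arm", "body": {
  "targets": [
    [[0,0.003,0.12],[0,0,0]],
    [[0,0.003,0.25],[0,0,0]],
    [[0,0.003,0.36],[0,0,0]],
    [[0,0.003,0.45],[0,0,0]],
    [[0,0.003,0.5],[0,0,0]],
    [[0,0.003,0.51],[0,0,0]],
    [[0,0.003,0.51],[0,0,0]]
  ]
}}

```text
time_s: 13.37
position: [0.4542, -0.1741, 0.0132]
tool_rot: [[1.0, 0.001, -0.0], [0.001, -1.0, 0.0], [-0.0, -0.0, -1.0]]
ft_force: [-0.8, -0.2, 0.9]
grip_width: 0.0499
gripper_force: 0.0
```

Emit:
{"method": "step_arm", "body": {
  "targets": [
    [[0,0,0],[0,0,0]],
    [[0,0,0],[0,0,0]],
    [[0,0,0],[0,0,0]],
    [[0,0,0],[0,0,0]],
    [[0,0,0],[0,0,0]]
  ],
  "jaw": 15
}}

```text
time_s: 13.78
position: [0.4544, -0.1747, 0.0145]
tool_rot: [[1.0, -0.0, 0.003], [-0.0, -1.0, -0.002], [0.003, 0.002, -1.0]]
ft_force: [0.8, 1.8, 6.9]
grip_width: 0.0244
gripper_force: 30.0
```

Emit:
{"method": "step_arm", "body": {
  "targets": [
    [[0,0,-0.06],[0,0,0]],
    [[0,0,-0.19],[0,0,0]],
    [[0,0,-0.33],[0,0,0]],
    [[0,0,-0.47],[0,0,0]],
    [[0,0,-0.47],[0,0,0]],
    [[0,0,-0.47],[0,0,0]]
  ]
}}

```text
time_s: 14.28
position: [0.4543, -0.1748, 0.1568]
tool_rot: [[1.0, 0.0, 0.005], [0.0, -1.0, -0.004], [0.005, 0.004, -1.0]]
ft_force: [0.0, 0.3, -1.1]
grip_width: 0.0237
gripper_force: 29.5
```

Emit:
{"method": "step_arm", "body": {
  "targets": [
    [[0.283,-0.507,0],[0,0,0]],
    [[0.283,-0.507,0],[0,0,0]],
    [[0.283,-0.507,0],[0,0,0]],
    [[0.283,-0.507,0],[0,0,0]],
    [[0.283,-0.507,0],[0,0,0]],
    [[0.283,-0.507,0.1],[0,0,0]],
    [[0.283,-0.507,0.2],[0,0,0]],
    [[0.283,-0.507,0.31],[0,0,0]],
    [[0.283,-0.507,0.31],[0,0,0]],
    [[0.283,-0.507,0.31],[0,0,0]]
  ]
}}

```text
time_s: 15.12
position: [0.5374, -0.0222, 0.0598]
tool_rot: [[1.0, -0.0, -0.004], [-0.0, -1.0, 0.001], [-0.004, -0.001, -1.0]]
ft_force: [-0.6, -0.3, 0.7]
grip_width: 0.0237
gripper_force: 29.6
```

Emit:
{"method": "step_arm", "body": {
  "targets": [
    [[0,0,0.05],[0,0,0]],
    [[0,0,0.1],[0,0,0]],
    [[0,0,0.125],[0,0,0]],
    [[0,0,0.14],[0,0,0]],
    [[0,0,0.14],[0,0,0]],
    [[0,0,0.14],[0,0,0]]
  ]
}}

```text
time_s: 15.62
position: [0.5389, -0.0225, 0.0199]
tool_rot: [[1.0, -0.0, 0.001], [-0.0, -1.0, -0.0], [0.001, 0.0, -1.0]]
ft_force: [-0.1, -0.2, -0.7]
grip_width: 0.0238
gripper_force: 29.6
```

Emit:
{"method": "step_arm", "body": {
  "targets": [
    [[0,0,0],[0,0,0]],
    [[0,0,0],[0,0,0]],
    [[0,0,0],[0,0,0]],
    [[0,0,0],[0,0,0]]
  ],
  "jaw": 45
}}

```text
time_s: 15.95
position: [0.5386, -0.0223, 0.0193]
tool_rot: [[1.0, -0.0, 0.001], [-0.0, -1.0, -0.0], [0.001, 0.0, -1.0]]
ft_force: [0.7, -0.0, -0.6]
grip_width: 0.0452
gripper_force: 0.0
```

Emit:
{"method": "step_arm", "body": {
  "targets": [
    [[0,0,-0.06],[0,0,0]],
    [[0,0,-0.19],[0,0,0]],
    [[0,0,-0.33],[0,0,0]],
    [[0,0,-0.47],[0,0,0]],
    [[0,0,-0.6],[0,0,0]],
    [[0,0,-0.6],[0,0,0]]
  ]
}}

```text
time_s: 16.45
position: [0.541, -0.0228, 0.2068]
tool_rot: [[1.0, 0.0, 0.014], [0.0, -1.0, -0.004], [0.014, 0.004, -1.0]]
ft_force: [-0.7, -0.7, 0.7]
grip_width: 0.0451
gripper_force: 0.0
```

Emit:
{"method": "step_arm", "body": {
  "targets": [
    [[0.143,0.9,0],[0,0,0.1]],
    [[0.143,0.9,0],[0,0,0.2]],
    [[0.143,0.9,0],[0,0,0.287]],
    [[0.143,0.9,0],[0,0,0.287]],
    [[0.143,0.9,0],[0,0,0.287]],
    [[0.143,0.9,0],[0,0,0.287]],
    [[0.143,0.9,0],[0,0,0.287]],
    [[0.143,0.9,0],[0,0,0.287]]
  ]
}}

```text
time_s: 17.12
position: [0.5809, -0.2972, 0.1975]
tool_rot: [[0.974, -0.228, -0.001], [-0.228, -0.974, -0.001], [-0.0, 0.001, -1.0]]
ft_force: [0.5, -0.9, -0.2]
grip_width: 0.0452
gripper_force: 0.0
```

Emit:
{"method": "step_arm", "body": {
  "targets": [
    [[0.03,0.132,0],[0,0,0]],
    [[0.03,0.132,0.12],[0,0,0]],
    [[0.03,0.132,0.24],[0,0,0]],
    [[0.03,0.132,0.33],[0,0,0]],
    [[0.03,0.132,0.33],[0,0,0]],
    [[0.03,0.132,0.33],[0,0,0]],
    [[0.03,0.132,0.33],[0,0,0]]
  ]
}}

```text
time_s: 17.7
position: [0.5821, -0.3331, 0.1021]
tool_rot: [[0.975, -0.223, 0.002], [-0.223, -0.975, -0.002], [0.003, 0.001, -1.0]]
ft_force: [0.0, 0.9, 0.8]
grip_width: 0.0452
gripper_force: 0.0
```

Emit:
{"method": "step_arm", "body": {
  "targets": [
    [[0,0,0.1],[0,0,0]],
    [[0,0,0.2],[0,0,0]],
    [[0,0,0.27],[0,0,0]],
    [[0,0,0.31],[0,0,0]],
    [[0,0,0.325],[0,0,0]],
    [[0,0,0.33],[0,0,0]],
    [[0,0,0.33],[0,0,0]]
  ]
}}

```text
time_s: 18.28
position: [0.582, -0.3334, 0.0026]
tool_rot: [[0.975, -0.224, 0.002], [-0.224, -0.975, -0.002], [0.002, 0.001, -1.0]]
ft_force: [-0.6, -0.2, 0.3]
grip_width: 0.0451
gripper_force: 0.0
```

Emit:
{"method": "step_arm", "body": {
  "targets": [
    [[0,0,0],[0,0,0]],
    [[0,0,0],[0,0,0]],
    [[0,0,0],[0,0,0]],
    [[0,0,0],[0,0,0]],
    [[0,0,0],[0,0,0]]
  ],
  "jaw": 15
}}

```text
time_s: 18.7
position: [0.5819, -0.3334, 0.0028]
tool_rot: [[0.975, -0.224, 0.002], [-0.224, -0.975, -0.002], [0.003, 0.001, -1.0]]
ft_force: [-1.7, 0.9, 7.6]
grip_width: 0.0262
gripper_force: 29.7
```

Emit:
{"method": "step_arm", "body": {
  "targets": [
    [[0,0,-0.03],[0,0,0]],
    [[0,0,-0.1],[0,0,0]],
    [[0,0,-0.22],[0,0,0]],
    [[0,0,-0.35],[0,0,0]],
    [[0,0,-0.48],[0,0,0]],
    [[0,0,-0.6],[0,0,-0.1]],
    [[0,0,-0.65],[0,0,-0.227]],
    [[0,0,-0.65],[0,0,-0.227]],
    [[0,0,-0.65],[0,0,-0.227]]
  ]
}}

```text
time_s: 19.45
position: [0.5811, -0.3329, 0.1969]
tool_rot: [[0.999, -0.049, 0.001], [-0.049, -0.999, -0.001], [0.001, 0.001, -1.0]]
ft_force: [-0.4, -0.0, -1.2]
grip_width: 0.0265
gripper_force: 29.7
```

```bash
python3 - <<'E'
from h import *
d=get_image('top');s=get_image('side')
a=cv2.resize(d['img'][160:280,190:350],(520,390),interpolation=cv2.INTER_CUBIC)
b=s['img'][60:300,310:480];b=cv2.resize(b,(276,390),interpolation=cv2.INTER_CUBIC)
save('t2',np.hstack([a,b]));o=env.observe();print(o['position'],o['grip_width'])
E
```

```text
[ 0.58069795 -0.33251052  0.1945407 ] 0.02675029974324605
```

View pics/t2.png

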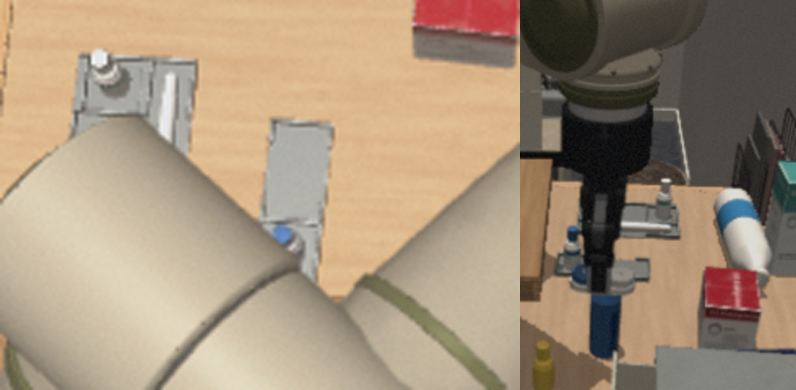

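Both bottles stand in their recesses and the torch is in; the case is held level. Carry it over.

Emit:
{"method": "step_arm", "body": {
  "targets": [
    [[0.016,-0.528,0],[0,0,0]],
    [[0.016,-0.528,0],[0,0,0]],
    [[0.016,-0.528,0],[0,0,0]],
    [[0.016,-0.528,0],[0,0,0]],
    [[0.016,-0.528,0],[0,0,0]]
  ]
}}

```text
time_s: 19.97
position: [0.5932, -0.1688, 0.1948]
tool_rot: [[0.999, -0.043, -0.003], [-0.043, -0.999, 0.003], [-0.003, -0.003, -1.0]]
ft_force: [0.9, -0.4, 0.2]
grip_width: 0.0261
gripper_force: 29.8
```

Emit:
{"method": "step_arm", "body": {
  "targets": [
    [[0.017,-0.5,0],[0,0,0]],
    [[0.017,-0.5,0],[0,0,0]],
    [[0.017,-0.5,0],[0,0,0]],
    [[0.017,-0.5,0],[0,0,0]],
    [[0.017,-0.5,0],[0,0,0]],
    [[0.017,-0.5,0.12],[0,0,0]],
    [[0.017,-0.5,0.24],[0,0,0]],
    [[0.017,-0.5,0.36],[0,0,0]],
    [[0.017,-0.5,0.45],[0,0,0]],
    [[0.017,-0.5,0.45],[0,0,0]]
  ]
}}

```text
time_s: 20.8
position: [0.6022, -0.0254, 0.0544]
tool_rot: [[0.999, -0.049, -0.012], [-0.049, -0.999, 0.003], [-0.012, -0.002, -1.0]]
ft_force: [-0.6, 0.1, -0.8]
grip_width: 0.0265
gripper_force: 29.8
```

Emit:
{"method": "step_arm", "body": {
  "targets": [
    [[0,0,0],[0,0,0]],
    [[0,0,0],[0,0,0]]
  ]
}}

```text
time_s: 20.97
position: [0.6064, -0.0259, 0.0622]
tool_rot: [[0.999, -0.048, 0.002], [-0.048, -0.999, -0.001], [0.002, 0.0, -1.0]]
ft_force: [0.5, 1.5, 0.7]
grip_width: 0.0269
gripper_force: 29.8
```

Emit:
{"method": "step_arm", "body": {
  "targets": [
    [[0,0,0.05],[0,0,0]],
    [[0,0,0.1],[0,0,0]],
    [[0,0,0.15],[0,0,0]],
    [[0,0,0.175],[0,0,0]],
    [[0,0,0.183],[0,0,0]],
    [[0,0,0.183],[0,0,0]],
    [[0,0,0.183],[0,0,0]]
  ]
}}

```text
time_s: 21.55
position: [0.6063, -0.0255, 0.0073]
tool_rot: [[0.999, -0.047, 0.002], [-0.047, -0.999, -0.001], [0.002, 0.0, -1.0]]
ft_force: [-0.9, 0.7, -0.4]
grip_width: 0.0267
gripper_force: 29.8
```

Emit:
{"method": "step_arm", "body": {
  "targets": [
    [[0,0,0],[0,0,0]],
    [[0,0,0],[0,0,0]],
    [[0,0,0],[0,0,0]],
    [[0,0,0],[0,0,0]]
  ],
  "jaw": 45
}}

```text
time_s: 21.88
position: [0.6058, -0.0253, 0.0064]
tool_rot: [[0.999, -0.047, 0.001], [-0.047, -0.999, -0.0], [0.001, 0.0, -1.0]]
ft_force: [0.5, 0.1, 0.1]
grip_width: 0.0454
gripper_force: 0.0
```

Emit:
{"method": "step_arm", "body": {
  "targets": [
    [[0,0,-0.06],[0,0,0]],
    [[0,0,-0.19],[0,0,0]],
    [[0,0,-0.33],[0,0,0]],
    [[0,0,-0.47],[0,0,0]],
    [[0,0,-0.6],[0,0,-0.06]],
    [[0,0,-0.7],[0,0,-0.06]],
    [[0,0,-0.7],[0,0,-0.06]]
  ]
}}

```text
time_s: 22.47
position: [0.6076, -0.0257, 0.2233]
tool_rot: [[1.0, 0.0, 0.012], [0.0, -1.0, -0.003], [0.012, 0.003, -1.0]]
ft_force: [-0.1, -0.4, 0.0]
grip_width: 0.0448
gripper_force: 0.0
```

Emit:
{"method": "step_arm", "body": {
  "targets": [
    [[-0.062,0.598,0],[0,0,0]],
    [[-0.062,0.598,0],[0,0,0]],
    [[-0.062,0.598,0],[0,0,0]],
    [[-0.062,0.598,0],[0,0,0]],
    [[-0.062,0.598,0],[0,0,0]],
    [[-0.062,0.598,0.1],[0,0,0]],
    [[-0.062,0.598,0.19],[0,0,0]],
    [[-0.062,0.598,0.19],[0,0,0]],
    [[-0.062,0.598,0.19],[0,0,0]]
  ],
  "jaw": 65
}}

```text
time_s: 23.22
position: [0.5867, -0.2042, 0.1583]
tool_rot: [[1.0, -0.0, -0.002], [-0.0, -1.0, 0.002], [-0.002, -0.002, -1.0]]
ft_force: [-0.1, 1.3, 0.8]
grip_width: 0.0653
gripper_force: 0.0
```

Emit:
{"method": "step_arm", "body": {
  "targets": [
    [[0.002,0.003,0.1],[0,0,0]],
    [[0.002,0.003,0.18],[0,0,0]],
    [[0.002,0.003,0.25],[0,0,0]],
    [[0.002,0.003,0.29],[0,0,0]],
    [[0.002,0.003,0.305],[0,0,0]],
    [[0.002,0.003,0.305],[0,0,0]]
  ]
}}

```text
time_s: 23.72
position: [0.5882, -0.2055, 0.0683]
tool_rot: [[1.0, 0.0, 0.001], [0.0, -1.0, -0.0], [0.001, 0.0, -1.0]]
ft_force: [-0.0, 0.1, -0.0]
grip_width: 0.0653
gripper_force: 0.0
```

Emit:
{"method": "step_arm", "body": {
  "targets": [
    [[0,0,0],[0,0,0]],
    [[0,0,0],[0,0,0]],
    [[0,0,0],[0,0,0]],
    [[0,0,0],[0,0,0]],
    [[0,0,0],[0,0,0]],
    [[0,0,0],[0,0,0]]
  ],
  "jaw": 28,
  "grip_force": 45
}}

```text
time_s: 24.22
position: [0.5884, -0.2056, 0.0693]
tool_rot: [[1.0, -0.0, 0.003], [-0.0, -1.0, -0.001], [0.003, 0.001, -1.0]]
ft_force: [-0.1, 2.8, 6.9]
grip_width: 0.0361
gripper_force: 44.5
```

Emit:
{"method": "step_arm", "body": {
  "targets": [
    [[0,0,-0.05],[0,0,0]],
    [[0,0,-0.15],[0,0,0]],
    [[0,0,-0.27],[0,0,0]],
    [[0,0,-0.4],[0,0,0]],
    [[0,0,-0.5],[0,0,0]],
    [[0,0,-0.5],[0,0,0]],
    [[0,0,-0.5],[0,0,0]]
  ]
}}

```text
time_s: 24.8
position: [0.588, -0.2058, 0.2196]
tool_rot: [[1.0, -0.0, 0.004], [-0.0, -1.0, -0.002], [0.004, 0.002, -1.0]]
ft_force: [0.0, -0.7, -2.2]
grip_width: 0.0358
gripper_force: 45.4
```

Emit:
{"method": "step_arm", "body": {
  "targets": [
    [[-0.03,-0.57,0],[0,0,0]],
    [[-0.03,-0.57,0],[0,0,0]],
    [[-0.03,-0.57,0],[0,0,0]],
    [[-0.03,-0.57,0],[0,0,0]],
    [[-0.03,-0.57,0],[0,0,0]]
  ]
}}

```text
time_s: 25.22
position: [0.5771, -0.0285, 0.2163]
tool_rot: [[1.0, 0.005, -0.003], [0.005, -1.0, 0.003], [-0.003, -0.003, -1.0]]
ft_force: [0.8, 0.8, -0.6]
grip_width: 0.0359
gripper_force: 45.4
```

Emit:
{"method": "step_arm", "body": {
  "targets": [
    [[-0.03,-0.567,0],[0,0,0]],
    [[-0.03,-0.567,0],[0,0,0]],
    [[-0.03,-0.567,0],[0,0,0]],
    [[-0.03,-0.567,0],[0,0,0]],
    [[-0.03,-0.567,0],[0,0,0]],
    [[-0.03,-0.567,0.1],[0,0,0]],
    [[-0.03,-0.567,0.2],[0,0,0]],
    [[-0.03,-0.567,0.35],[0,0,0]],
    [[-0.03,-0.567,0.35],[0,0,0]],
    [[-0.03,-0.567,0.35],[0,0,0]]
  ]
}}

```text
time_s: 26.05
position: [0.5683, 0.1353, 0.1103]
tool_rot: [[1.0, -0.0, -0.007], [-0.0, -1.0, -0.0], [-0.007, 0.0, -1.0]]
ft_force: [-0.7, -0.8, -0.2]
grip_width: 0.036
gripper_force: 45.6
```

Emit:
{"method": "step_arm", "body": {
  "targets": [
    [[0,0,0],[0,0,0]],
    [[0,0,0],[0,0,0]]
  ]
}}

```text
time_s: 26.22
position: [0.5708, 0.1354, 0.1147]
tool_rot: [[1.0, -0.0, 0.004], [-0.0, -1.0, 0.0], [0.004, -0.0, -1.0]]
ft_force: [-0.2, -0.1, -0.1]
grip_width: 0.0359
gripper_force: 45.7
```

Emit:
{"method": "step_arm", "body": {
  "targets": [
    [[0,0,0.04],[0,0,0]],
    [[0,0,0.08],[0,0,0]],
    [[0,0,0.11],[0,0,0]],
    [[0,0,0.13],[0,0,0]],
    [[0,0,0.138],[0,0,0]],
    [[0,0,0.138],[0,0,0]],
    [[0,0,0.138],[0,0,0]]
  ]
}}

```text
time_s: 26.8
position: [0.5703, 0.1355, 0.0723]
tool_rot: [[1.0, -0.0, 0.002], [-0.0, -1.0, 0.0], [0.002, -0.0, -1.0]]
ft_force: [-0.8, -0.3, 3.7]
grip_width: 0.0359
gripper_force: 45.9
```

Emit:
{"method": "step_arm", "body": {
  "targets": [
    [[0,0,0],[0,0,0]],
    [[0,0,0],[0,0,0]],
    [[0,0,0],[0,0,0]],
    [[0,0,0],[0,0,0]]
  ],
  "jaw": 60
}}

```text
time_s: 27.13
position: [0.5697, 0.1355, 0.0711]
tool_rot: [[1.0, -0.0, 0.0], [-0.0, -1.0, -0.0], [0.0, 0.0, -1.0]]
ft_force: [1.0, 0.8, 1.0]
grip_width: 0.0597
gripper_force: 0.0
```

Emit:
{"method": "step_arm", "body": {
  "targets": [
    [[0,0,-0.06],[0,0,0]],
    [[0,0,-0.19],[0,0,0]],
    [[0,0,-0.33],[0,0,0]],
    [[0,0,-0.45],[0,0,0]],
    [[0,0,-0.5],[0,0,0]],
    [[0,0,-0.5],[0,0,0]]
  ]
}}

```text
time_s: 27.63
position: [0.571, 0.1356, 0.2255]
tool_rot: [[1.0, -0.0, 0.008], [-0.0, -1.0, 0.0], [0.008, -0.0, -1.0]]
ft_force: [0.0, -0.7, 0.5]
grip_width: 0.0598
gripper_force: 0.0
```

Emit:
{"method": "step_arm", "body": {
  "targets": [
    [[-0.3,0.95,-0.1],[0,0,0]],
    [[-0.3,0.95,-0.1],[0,0,0]],
    [[-0.3,0.95,-0.1],[0,0,0]],
    [[-0.3,0.95,-0.1],[0,0,0]],
    [[-0.3,0.95,-0.1],[0,0,0]],
    [[-0.3,0.95,-0.1],[0,0,0]],
    [[-0.3,0.95,-0.1],[0,0,0]],
    [[-0.3,0.95,-0.1],[0,0,0]],
    [[-0.3,0.95,-0.1],[0,0,0]]
  ]
}}

```text
time_s: 28.38
position: [0.4788, -0.1517, 0.2503]
tool_rot: [[1.0, -0.004, -0.001], [-0.004, -1.0, 0.001], [-0.001, -0.001, -1.0]]
ft_force: [-0.2, 0.3, 0.5]
grip_width: 0.06
gripper_force: 0.0
```

Emit:
{"method": "step_arm", "body": {
  "targets": [
    [[-0.2,0.8,0],[0,0,0]],
    [[-0.2,0.8,0],[0,0,0]],
    [[-0.2,0.8,0],[0,0,0]],
    [[-0.2,0.8,0],[0,0,0]],
    [[-0.2,0.8,0],[0,0,0]],
    [[-0.2,0.8,0],[0,0,0]],
    [[-0.2,0.8,0],[0,0,0]],
    [[-0.2,0.8,0],[0,0,0]],
    [[-0.2,0.8,0],[0,0,0]]
  ]
}}

```text
time_s: 29.13
position: [0.4203, -0.388, 0.2503]
tool_rot: [[1.0, 0.001, -0.001], [0.001, -1.0, 0.002], [-0.001, -0.002, -1.0]]
ft_force: [0.5, -0.4, 0.8]
grip_width: 0.06
gripper_force: 0.0
```

```bash
python3 - <<'E'
from h import *
import pickle
d=get_image('top');s=get_image('side')
a=cv2.resize(d['img'][150:270,190:350],(520,390),interpolation=cv2.INTER_CUBIC)
b=s['img'][150:350,310:450];b=cv2.resize(b,(273,390),interpolation=cv2.INTER_CUBIC)
save('t3',np.hstack([a,b]))
P=cloud(d).reshape(-1,3);Q=cloud(s).reshape(-1,3)
for n,c,r,a,b in(('d1',(.539,-.022),.0125,.015,.04),('d2',(.676,.134),.0125,.015,.04),('spray',(.57,.1357),.0185,.02,.095)):
    print(n,*[(np.round(x[0],4),x[1]) for x in(circ(P,c,r,a,b),circ(Q,c,r,a,b))])
    for A in(P,Q):
        m=np.hypot(A[:,0]-c[0],A[:,1]-c[1])<.02;print('  ztop',np.percentile(A[m][:,2],98).round(4))
for n,c,r in(('case',(.606,-.025),.032),('torch',(.62,.087),.02)):
    for A in(P,Q):
        m=(abs(A[:,0]-c[0])<r)&(abs(A[:,1]-c[1])<.012)&(A[:,2]>.0135-.002*(n=='torch'));B=A[m];print(n,len(B),B.mean(0).round(4),B[:,:2].min(0).round(3),B[:,:2].max(0).round(3),np.percentile(B[:,2],97).round(4))
o=pickle.load(open('top0.pkl','rb'))
df=cv2.absdiff(o['img'],d['img']).max(2)
for n,(x0,y0,x1,y1) in dict(red=(315,140,355,182),pen=(405,318,462,330),yel=(368,238,383,254)).items(): print(n,'mean diff',df[y0:y1,x0:x1].mean().round(1))
E
```

```text
d1 (array([ 0.5359, -0.0233]), 28) (array([ 0.5396, -0.0253]), 101)
  ztop 0.0707
  ztop 0.0671
d2 (array([0.6742, 0.1335]), 39) (array([0.676 , 0.1315]), 86)
  ztop 0.0702
  ztop 0.068
spray (array([0.5671, 0.1373]), 180) (array([0.5711, 0.1355]), 387)
  ztop 0.1364
  ztop 0.1324
case 128 [ 0.604  -0.0259  0.0179] [ 0.576 -0.036] [ 0.632 -0.014] 0.0234
case 92 [ 0.6088 -0.0283  0.0172] [ 0.582 -0.036] [ 0.638 -0.016] 0.019
torch 53 [0.6202 0.0854 0.0148] [0.6   0.079] [0.638 0.092] 0.0182
torch 42 [0.6214 0.0817 0.014 ] [0.602 0.078] [0.64  0.087] 0.0168
red mean diff 3.0
pen mean diff 25.6
yel mean diff 3.4
```

View pics/t3.png

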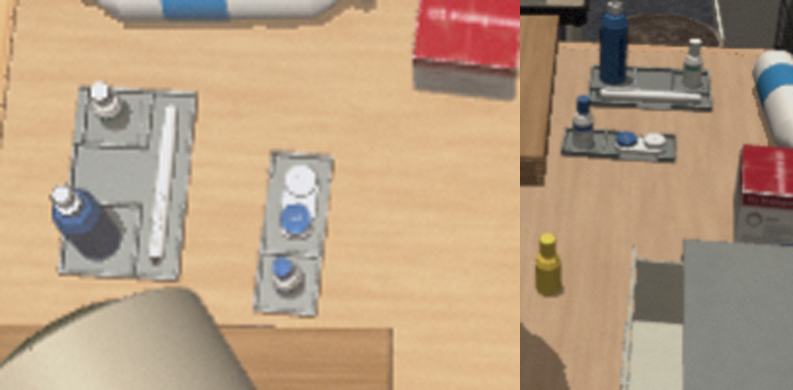

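All five things sit in their recesses, upright or lying along them: spray (75,210), white-capped bottle (105,100), torch (163,185), case (297,200), blue-capped bottle (285,272). The measured heights agree with the 3 mm tray floor. The pen's region differs from the first picture, which I put down to the arm now standing over it; the gripper never went low near it.

```bash
python3 -c "
from rig import close_job
print(close_job())"
```

```text
the job is handed in; nothing more can be done
None
```

I made up both kits and handed the job in at about 29 s of the 120 s: the final pictures show all five things in their recesses and the carton unmoved, the pen and screwdriver were not re-measured though the gripper never went low near them, and no verdict was returned.

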